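# Free a milk jar from the shaker's ratchet clamp

## Robot

A 6-joint arm with a two-finger parallel gripper is mounted at the origin on the work surface. World frame = base frame: x ahead of the robot, y to its left, z up, the work surface at z = 0. Lengths are in m, angles in rad, forces in N, time in s.
With the tool pointing down it reaches from about 0.375 to 0.9 m from the base axis. Payload 3.1 kg.
Tool frame: the origin (TCP) lies at the very end of the fingers, on their centre line; the grasp point (between the pads) lies 19 mm behind it (manip.pinch_z is the distance from the TCP to the grasp point, in m); z points along the fingers, y is the line along which they close (so a half turn about z gives the same grasp; the last joint's range is limited). The gripper opens to 85 mm and grips with 20 to 120 N. Pads are 22 mm wide; open, the fingers measure 114 mm over their backs; the gripper's body (76 mm by 85 mm) begins 54 mm behind the grasp point. The pads swing forward as they close: fully open they stand 13 mm farther back than shut.
Start: joints at [0.992, 0.527, 1.433, -0, 1.181, -0.178], TCP at [0.244, 0.575, 0.231] pointing down, gripper open.
Joint ranges: [-3.08, 3.08], [-0.75, 2.2], [0.22, 2.44], [-1.43, 4.57], [0, 2.65], [-2.85, 2.85]. Speed limits (rad/s): [2.79, 2.79, 3.14, 3.14, 3.14, 3.14].

## Interface

Orientations are given as a unit quaternion [x, y, z, w].
In Python, from station import manip gives the robot as it stands.
- The arm moves only by the tool servo_tool, never from a script. Its argument "commands" is one flat list of numbers, 7 for each row, row after row: the shift along the tool's x, y, z each as a share of 500 mm, from -1 to 1, then the turn, a rotation vector about the tool's x, y, z each as a share of 360 degrees, from -1 to 1, then the opening, from -1 (shut) to 1 (fully open). In form: [dx, dy, dz, rx, ry, rz, claw, dx, dy, dz, rx, ry, rz, claw, ...]. A call has 1 to 12 rows; each row shifts and turns the commanded pose from where the row before left it, along the tool's axes as they then stand; what a row does not reach is not made up. A row lasts 1/12 s, in which the tool goes at most 41.7 mm and 7.16 degrees, less where a joint would pass 70% of its speed; a pose out of reach is approached as far as the arm can. A call with a number of a shift or a turn outside -1 to 1 is refused whole. A call with a gripper value outside its range is refused whole. The fingers move at their own pace and stop on an object; "force" is the grip in N (left out, the last holds). Time passes only in rows, so rows that do not move let the fingers close. It gives the time, the measured TCP pose, the force, the opening and the grip force at its end, in the units of the state.
- manip.sense(): the state, without advancing time (a new reading comes with each control period).
- manip.snapshot(name): name is "scene" or "top"; returns a dict with "img" (384x512x3 uint8, red, green, blue), "mtx" (3x3 intrinsics, pixels), "distortion" ([k1, k2, p1, p2, k3] as OpenCV has them; the pictures are not rectified), "world_to_cam" (4x4, takes a point from world to camera coordinates). Camera axes: x right, y up, looking along -z (the intrinsics and any distortion apply to the point x, -y, -z); pixel columns grow to the right and rows downward; lengths in m; the calibration is good to about 2 mm. A picture is of the moment at which its call begins. There is no depth.
- manip.sign_off(): hands the job in; it is judged then, once.
Trained networks look in a picture, given as the dict that the camera call returned (one of the last four; its "shot" number tells which), for a name from the list of things; names that differ only in an ending like _2 or _b are one class to them, and where a whole thing is asked for, a point or a joint stands for the part that bears it (a point fixed in the world has none). Each returns a list of dicts, best first, with "conf" (0 to 1); they miss things now and then, are a little off and sometimes report something else, mostly with a low value. They report only what shows in the picture. A call takes as long as a camera call. They do not tell look-alikes from the thing itself.
- manip.look_for(picture, query): "box" ([left, top, width, height] in pixels, round what is visible of it).
- manip.silhouettes(picture, query): "pixels" (384x512 bool, what is visible of it) and "box" ([left, top, width, height] in pixels, round what is visible of it).
The state is a dict: "t": time; "q": joint angles; "qd": joint speeds; "tau": joint torques, N m; "tcp_pos": TCP position; "tool_rot": TCP orientation; "force": force on the tool from outside, world axes, zero at the start; "ft_torque": the same for the moment, N m; "finger_gap": opening from 0.0 (shut) to 1.0 (fully open); "gripper_force": force on a finger pad.
Only numpy, scipy, OpenCV 4.12 (cv2) and the standard library are available. Lean on these libraries where they do the work, as an engineer would, in place of code of your own. Each camera call takes 0.05 s, during which the arm holds its last target. There are 200 camera calls.

## Task

The mixing is done: unlock the shaker's ratchet clamp by holding its sprung pawl off the wheel until the sliding rail has backed all the way off the jar, without forcing the pawl against its stop. Then take the jar out and set it down gently, upright, in the free place of the wire rack. Leave the other jars, the timer and the spare lid alone.

Things in the scene. Friction and masses are not known exactly. Their poses are not given: they have to be found in the camera images.
- shaker: White bench shaker, fixed. Origin: under its centre on the table; x to its rear, y to its left, z up; control panel faces -x. Platform 255 x 335 mm, top 85 mm up. The jar stands on it between a rubber-faced rail at the rear (face at x = 74 mm) and a sliding rail in front of the jar. Rails stand 105 to 141 mm up; the jar's lid is free above them. Axes of all points on it are the shaker's.
- wheel (a point): On the ratchet wheel's upright shaft, at its top face. Flat steel wheel, 80 mm across, 26 teeth, 114 to 122 mm up, black hand knob on it to 150 mm. It is geared to the sliding rail, and a damped spring always urges the rail back (wheel anticlockwise from above); only the pawl's nose in the teeth, at the wheel's front, holds it. Let go early, the pawl drops into the next tooth.
- post (a point): Where the drawing puts the thumb post of the pawl: its axis, 140 mm up. Upright, black sleeve, 15 mm diameter, 122 to 152 mm up, at the end of the pawl's tail (flat steel arm, top 122 mm up, from the pivot 32 mm at +x). The pawl's block is bolted through slots along y, so the real post stands up to 10 mm either way from here in y: find it by feel. Fingers have 60 mm free on its +y side; the wheel (lower, top 122 mm up) is 32 mm behind.
- pivot (a point): Drawn place of the pawl's upright pivot (shares the post's y offset). Pushing the post towards -y swings the pawl about it and lifts the nose out. At the post the sprung pawl resists with 3 to 6 N at first and 6 to 9 N when the nose comes clear, 2 to 5 mm on (which differs); a hard stop follows 5 mm from rest. More than 13 N on the shaker or its clamp is forcing it.
- jaw (a joint): Travel of the sliding rail in m: about 0 to 0.004 as clamped on the jar, grows as it backs off towards the shaker's front, 0.026 at its stop (all the way back; 0.024 or more counts). With the pawl held off it gets there in about 2 to 4 s.
- jar: Glass milk jar with a black lid, clamped in the shaker, 0.27 to 0.45 kg. Origin: centre of its underside, z up. Body 58 mm diameter to 78 mm up, neck 47 mm, lid 55 mm diameter from 90 to 114 mm up (grip it there from above). Smooth round; its yaw means nothing.
- rack: Low white wire rack, fixed, with a row of three jar places along its x axis, 78 mm apart. Origin: under its centre on the table. 236 x 75 mm, wires 4 mm thick, top wire 62 mm up; the floor the jars stand on is 12 mm up. A place is 71 to 77 mm wide inside.
- free_place (a point): Centre of the free place's floor: the end place at the rack's x = -78 mm, 12 mm up.
- jar_b: A like jar standing in the middle place of the rack: leave it. Origin: centre of its underside.
- jar_c: A like jar standing in the rack's place at x = +78 mm: leave it. Origin: centre of its underside.
- timer: White bench timer, 50 x 75 x 28 mm, lying on the table: leave it. Origin: centre of its underside.
- lid: Spare black jar lid on the table, 55 mm diameter, 24 mm high: leave it. Origin: centre of its underside.
Mind the look-alikes: they are no part of the job. What is shaped like the jar but blue or yellow is not meant.

How it is judged:
By the outcome, as a careful person would: the job done as asked, in the order asked, and still so for the second after the job is handed in, with the robot touching nothing.
It also fails if it takes over 61 s, if anything falls off the work surface, if the arm or the gripper's body presses on something with over 40 N, if the wrist force passes 120 N, or if a joint passes its speed limit or range.

## Working session

There is one attempt and no reset: what is moved stays moved. The work goes in short steps, Python scripts to look and compute and a tool call to move; the robot and the scene stay as the last step left them, time stands still between calls to the robot, and variables do not carry over. Pictures are saved under pics/ and viewed, at most 10 in all, crops included, and the job is handed in when it is done.

Besides the shell and the picture viewer there is one more tool, called after "Call:" in YAML: its name, and indented under it one key for each argument. servo_tool: Moves the arm, as the interface text tells. Its arguments: {"type":"object","properties":{"commands":{"type":"array"},"force":{"type":"number"}},"required":["commands"]}

```bash
mkdir -p pics
cat > h.py <<'E'
import numpy as np, cv2
from station import manip
def snap(n,f=None):
    s=manip.snapshot(n)
    if f: cv2.imwrite('pics/'+f,s['img'][:,:,::-1])
    return s
def ray(s,uv):
    p=cv2.undistortPoints(np.array([[uv]],float),np.array(s['mtx'],float),np.array(s['distortion'],float))[0,0]
    W=np.array(s['world_to_cam']);R=W[:3,:3];c=-R.T@W[:3,3]
    return c,R.T@np.array([p[0],-p[1],-1])
def atz(s,uv,z):
    c,d=ray(s,uv);return c+d*(z-c[2])/d[2]
def proj(s,P):
    P=np.atleast_2d(np.array(P,float));W=np.array(s['world_to_cam']);C=P@W[:3,:3].T+W[:3,3]
    C=C*[1,-1,-1]
    return cv2.projectPoints(C,np.zeros(3),np.zeros(3),np.array(s['mtx'],float),np.array(s['distortion'],float))[0][:,0]
E
python3 - <<'E'
from h import *
for n in('scene','top'):
    s=snap(n,n+'0.png');W=np.array(s['world_to_cam']);print(n,-W[:3,:3].T@W[:3,3],s['mtx'][0][0])
    for q in('shaker','wheel','post','pivot','jar','rack','timer','lid','jaw'):
        print(q,[(np.round(d['box']).tolist(),round(d['conf'],2)) for d in manip.look_for(s,q)][:5])
print(manip.sense(),manip.pinch_z)
E
```

```text
scene [ 0.99745677 -0.29096463  0.8528155 ] 421.321887821787
shaker [([84.0, 159.0, 196.0, 164.0], 0.64)]
wheel [([84.0, 160.0, 193.0, 161.0], 0.56)]
post [([80.0, 157.0, 196.0, 164.0], 0.56)]
pivot [([85.0, 158.0, 195.0, 164.0], 0.95)]
jar [([262.0, 151.0, 27.0, 49.0], 0.97), ([180.0, 198.0, 36.0, 48.0], 0.96), ([250.0, 277.0, 33.0, 47.0], 0.78), ([195.0, 337.0, 37.0, 47.0], 0.71), ([340.0, 135.0, 35.0, 45.0], 0.68)]
rack [([298.0, 100.0, 76.0, 88.0], 0.67)]
timer [([324.0, 200.0, 40.0, 33.0], 0.66)]
lid [([240.0, 124.0, 20.0, 22.0], 0.74)]
jaw [([145.0, 179.0, 102.0, 105.0], 0.69)]
top [0.35955959 0.00405484 1.26899877] 461.06398080520904
shaker [([263.0, 147.0, 138.0, 114.0], 0.81), ([140.0, 164.0, 50.0, 93.0], 0.48)]
wheel [([265.0, 148.0, 134.0, 113.0], 0.83)]
post []
pivot [([266.0, 145.0, 135.0, 118.0], 0.73), ([208.0, 262.0, 20.0, 20.0], 0.63)]
jar [([341.0, 97.0, 30.0, 34.0], 0.92), ([156.0, 162.0, 27.0, 34.0], 0.91), ([311.0, 160.0, 31.0, 31.0], 0.9), ([296.0, 109.0, 25.0, 34.0], 0.82), ([224.0, 188.0, 21.0, 29.0], 0.76)]
rack [([137.0, 160.0, 52.0, 97.0], 0.93)]
timer [([196.0, 139.0, 28.0, 22.0], 0.8)]
lid [([212.0, 260.0, 16.0, 23.0], 0.62)]
jaw [([274.0, 171.0, 96.0, 45.0], 0.91)]
{'t': 1.0, 'q': array([ 9.91488387e-01,  5.27500882e-01,  1.43269478e+00, -7.25782465e-06,
        1.18141554e+00, -1.78482585e-01]), 'qd': array([ 0.00249902,  0.00191003, -0.00105285, -0.00067402, -0.00042384,
        0.00175285]), 'tau': array([-1.58816329e-04, -4.42333674e+01, -1.78418308e+01, -3.67876464e-04,
        1.01592628e-03, -5.87385671e-06]), 'tcp_pos': array([0.24381247, 0.57545597, 0.23131152]), 'tool_rot': array([ 1.99072415e-01,  9.79984782e-01, -9.85858018e-06, -3.11469283e-07]), 'force': array([-0.01896947,  1.16080079,  0.44102478]), 'ft_torque': array([-0.01282317, -0.0215255 , -0.03702038]), 'gripper_force': 0.0, 'finger_gap': 1.0024327753867148} 0.0187
```

Run:
```python
import cv2
a=cv2.imread('pics/top0.png')[80:290,120:420];cv2.imwrite('pics/a.png',cv2.resize(a,(800,560),interpolation=cv2.INTER_CUBIC))
a=cv2.imread('pics/scene0.png')[90:330,70:390];cv2.imwrite('pics/b.png',cv2.resize(a,(800,600),interpolation=cv2.INTER_CUBIC))
```

```text
(no output)
```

View pics/a.png

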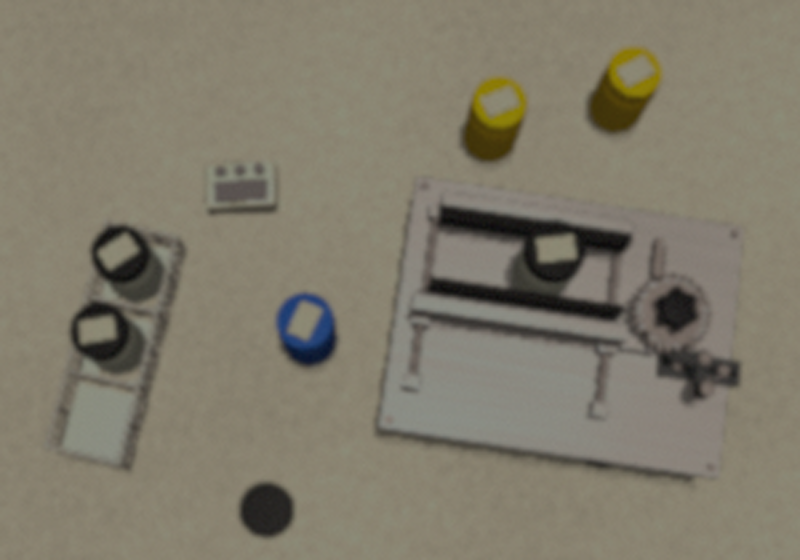

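View pics/b.png

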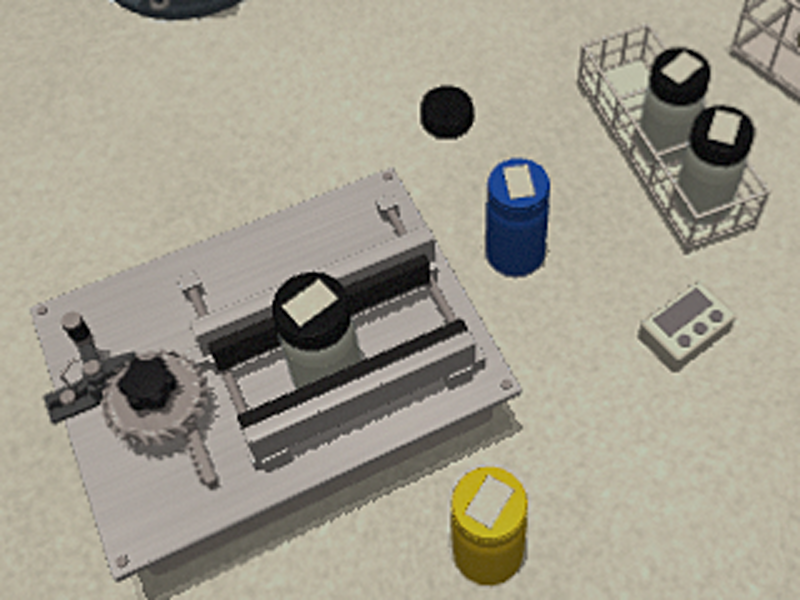

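The overhead view shows the shaker at right, with jar lid at crop (553,248), knob (677,310) and post near (697,390). The rack is at left, with its free place at crop (98,422). In the scene view the post top is at crop (73,320), knob at (147,375), jar lid at (312,300). Yellow and blue jars are decoys.

Run:
```python
from h import *
from scipy.optimize import least_squares
T=snap('top');S=snap('scene')
t=lambda p:np.array(p)/(800/300)+[120,80]
s=lambda p:np.array(p)/2.5+[70,90]
def rect(lx,ly,z,tp,sp,x0):
    m=np.array([[1,1],[1,-1],[-1,-1],[-1,1]])*[lx/2,ly/2]
    def P(v):
        c,n=np.cos(v[2]),np.sin(v[2]);return np.c_[m@np.array([[c,n],[-n,c]])+v[:2],np.full(4,z)]
    f=lambda v:np.r_[(proj(T,P(v))-t(tp)).ravel() if tp else [],(proj(S,P(v))-s(sp)).ravel() if sp else []]
    for g in (f,):
        r=least_squares(g,x0,loss='soft_l1');print(r.x.round(4),np.round(r.fun,1).tolist())
    return r.x
sh=rect(.255,.335,.085,[(417,180),(743,225),(715,475),(378,430)],[(522,390),(118,576),(33,308),(392,170)],[.45,-.3,-.1])
# rack: x axis along row; order (+x+y)(+x-y)(-x-y)(-x+y); +x = away from free place
rk=rect(.236,.075,.062,[(112,225),(184,242),(130,467),(56,450)],None,[.4,.4,-.2])
def tri(a,b):
    A,B=[],[]
    for c,d in(ray(T,t(a)),ray(S,s(b))):
        d=d/np.linalg.norm(d);M=np.eye(3)-np.outer(d,d);A.append(M);B.append(M@c)
    X=np.linalg.solve(sum(A),sum(B));return X, np.abs(proj(T,X)-t(a)).max()
for n,a,b in(('jar',(555,245),(312,297)),('knob',(676,309),(147,372)),('jarb',(98,328),(680,73)),('jarc',(121,250),(723,132))):
    X,e=tri(a,b);print(n,X.round(4),round(e,2))
for p in [(555,245)]:print('jar top z=.199',atz(T,t(p),.199),atz(S,s((312,297)),.199))
print('knob',atz(T,t((676,309)),.15),atz(S,s((147,372)),.15))
print('post top S',atz(S,s((73,320)),.152))
p=atz(S,s((73,320)),.152);print('in T crop',(proj(T,[p,[p[0],p[1],.122]])-[120,80])*800/300)
for n,a,b,z in(('jarb',(98,326),(680,73),.126),('jarc',(121,248),(723,132),.126)):print(n,atz(T,t(a),z),atz(S,s(b),z))
u=np.array([np.cos(rk[2]),np.sin(rk[2])]);print('free',rk[:2]-.078*u,rk[:2],rk[:2]+.078*u)
print('free proj crop',(proj(S,[[*(rk[:2]-.078*u),.012]])-[70,90])*2.5)
c=np.hstack([cv2.resize(T['img'][195:250,350:405],(440,440),interpolation=cv2.INTER_CUBIC),cv2.resize(S['img'][205:265,80:140],(440,440)[::-1],interpolation=cv2.INTER_CUBIC)])
cv2.imwrite('pics/c.png',cv2.resize(c,(800,400))[:,:,::-1])
```

```text
[ 0.5624 -0.189  -0.1486] [-0.9, -1.7, -0.1, -0.2, 1.3, 0.7, -0.3, -0.9, 0.9, -1.2, -1.2, 1.2, -1.6, -0.7, 0.4, -2.4]
[ 0.5456  0.2521 -0.2068] [0.4, -0.1, -0.1, -1.1, -0.4, 0.3, 0.1, 0.5]
jar [ 0.6131 -0.1624  0.2055] 0.02
knob [ 0.5652 -0.2836  0.15  ] 0.02
jarb [0.5515 0.2613 0.1193] 0.46
jarc [0.6282 0.2426 0.1212] 0.1
jar top z=.199 [ 0.61460168 -0.16348277  0.199     ] [ 0.60921023 -0.16105917  0.199     ]
knob [ 0.5651456  -0.28363044  0.15      ] [ 0.56516566 -0.2835107   0.15      ]
post top S [ 0.49346835 -0.30968494  0.152     ]
in T crop [[707.41573386 384.78908213]
 [698.93673325 388.61473434]]
jarb [0.55317314 0.26115814 0.126     ] [0.5550426  0.25487981 0.126     ]
jarc [0.62929236 0.2419135  0.126     ] [0.63051905 0.238749   0.126     ]
free [0.46928941 0.26808021] [0.54562817 0.25206791] [0.62196693 0.23605561]
free proj crop [[617.89454792  93.38093917]]
```

View pics/c.png

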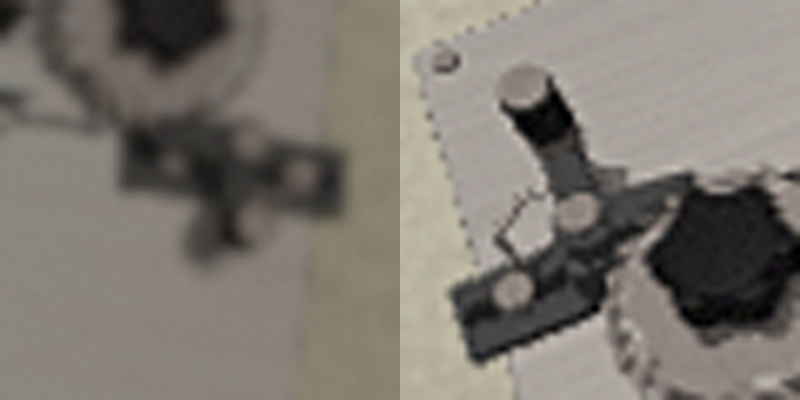

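The overhead half shows the post top at about crop (250,220), the scene half at (523,85). The pivot bolt is at (250,140) and (575,210).

Run:
```python
from h import *
T=snap('top');S=snap('scene')
pt=np.array([250,220])/400*55+[350,195];ps=np.array([123,85])/400*60+[80,205]
for z in(.152,):print(atz(T,pt,z),atz(S,ps,z))
vt=np.array([250,140])/400*55+[350,195];vs=np.array([175,210])/400*60+[80,205]
print('pivot',atz(T,vt,.126),atz(S,vs,.126))
# network-free lid refinement: dark blob of lid
for s,c,n in((T,(327,172),'T'),(S,(195,210),'S')):
    m=[d for d in manip.silhouettes(s,'jar') if d['pixels'][c[1],c[0]]]
    if m: print(n,m[0]['box'])
yaw=-.1486;R=np.array([[np.cos(yaw),-np.sin(yaw)],[np.sin(yaw),np.cos(yaw)]])
for n,p in(('jar',(.612,-.1625)),('wheel',(.565,-.2836)),('post',atz(S,ps,.152)[:2]),('postT',atz(T,pt,.152)[:2])):print(n,R.T@(np.array(p)-[.5624,-.189]))
def fit(s,z,x0,box):
    # lid rim top: dark pixels within the box
    pass
```

```text
[ 0.49111693 -0.30728276  0.152     ] [ 0.49213306 -0.31061175  0.152     ]
pivot [ 0.5222032  -0.31583723  0.126     ] [ 0.52082978 -0.31604499  0.126     ]
T [310.9, 161.2, 29.3, 28.8]
S [183.6, 200.1, 31.1, 45.0]
jar [0.04512995 0.03355142]
wheel [ 0.01657723 -0.0931725 ]
post [-0.05148748 -0.13067479]
postT [-0.05298528 -0.12753293]
```

Call:
servo_tool:
  commands: [0,0,0,0,0,-0.01337,-1,0,0,0,0,0,-0.01337,-1,0,0,0,0,0,-0.01337,-1,-0.0313,-0.0667,0,0,0,0,-1,-0.0313,-0.0667,0,0,0,0,-1,-0.0313,-0.0667,0,0,0,0,-1,-0.0313,-0.0667,0,0,0,0,-1,-0.0313,-0.0667,0,0,0,0,-1,-0.0313,-0.0667,0,0,0,0,-1,-0.0313,-0.0667,0,0,0,0,-1,-0.0313,-0.0667,0,0,0,0,-1,-0.0313,-0.0667,0,0,0,0,-1]
  force: 60

```text
t: 2.3
tcp_pos: [0.3389, 0.2562, 0.2316]
tool_rot: [0.074, 0.997, 0.0, 0.0]
force: [-0.2, -0.2, 0.9]
finger_gap: 0.001
gripper_force: 0.0
```

Call:
servo_tool:
  commands: [-0.0313,-0.0667,0,0,0,0,-1,-0.0313,-0.0667,0,0,0,0,-1,-0.0313,-0.0667,0,0,0,0,-1,-0.0313,-0.0667,0,0,0,0,-1,-0.0313,-0.0667,0,0,0,0,-1,-0.0313,-0.0667,0,0,0,0,-1,-0.0313,-0.0667,0,0,0,0,-1,-0.0313,-0.0667,0,0,0,0,-1,-0.0313,-0.0667,0,0,0,0,-1,-0.0313,-0.0667,0,0,0,0,-1,0,0,0,0,0,0,-1]

```text
t: 3.22
tcp_pos: [0.4479, -0.1021, 0.2321]
tool_rot: [0.077, 0.997, -0.002, 0.003]
force: [0.5, 0.4, 0.1]
finger_gap: -0.002
gripper_force: 0.0
```

Call:
servo_tool:
  commands: [-0.0247,-0.0537,0,0,0,0,-1,-0.0247,-0.0537,0,0,0,0,-1,-0.0247,-0.0537,0,0,0,0,-1,-0.0247,-0.0537,0,0,0,0,-1,-0.0247,-0.0537,0,0,0,0,-1,-0.0247,-0.0537,0,0,0,0,-1,0,0,0.05,0,0,0,-1,0,0,0.05,0,0,0,-1,0,0,0.05,0,0,0,-1,0,0,0,0,0,0,-1,0,0,0,0,0,0,-1]

```text
t: 4.13
tcp_pos: [0.4927, -0.2647, 0.1554]
tool_rot: [0.074, 0.997, 0.001, -0.001]
force: [0.3, 0.3, 0.4]
finger_gap: 0.001
gripper_force: 0.0
```

Run:
```python
from h import *
st=manip.sense();print(st['t'],st['tcp_pos'],st['tool_rot'],st['force'])
T=snap('top');S=snap('scene')
c=np.hstack([cv2.resize(T['img'][185:250,340:405],(400,400),interpolation=cv2.INTER_CUBIC),cv2.resize(S['img'][195:265,75:145],(400,400),interpolation=cv2.INTER_CUBIC)])
cv2.imwrite('pics/d.png',c[:,:,::-1])
```

```text
4.1333 [ 0.49266612 -0.26465745  0.15542764] [ 0.07423559  0.99723926  0.00100977 -0.00138309] [0.33476182 0.33810578 0.43106245]
```

View pics/d.png

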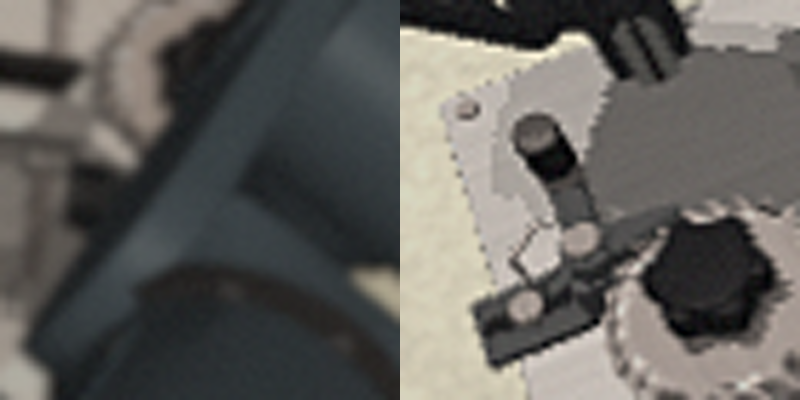

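Call:
servo_tool:
  commands: [-0.0055,0,0.0235,0,0,0,-1,-0.0055,0,0.0235,0,0,0,-1,0,-0.008,0,0,0,0,-1,0,-0.008,0,0,0,0,-1,0,-0.004,0,0,0,0,-1,0,0,0,0,0,0,-1,0,0,0,0,0,0,-1]

```text
t: 4.82
tcp_pos: [0.4974, -0.2767, 0.1331]
tool_rot: [0.075, 0.997, -0.0, 0.0]
force: [-0.3, 0.4, 0.9]
finger_gap: 0.005
gripper_force: 0.0
```

Call:
servo_tool:
  commands: [0,-0.002,0,0,0,0,-1,0,-0.002,0,0,0,0,-1,0,-0.002,0,0,0,0,-1,0,-0.002,0,0,0,0,-1,0,0,0,0,0,0,-1]

```text
t: 5.23
tcp_pos: [0.4967, -0.2804, 0.1329]
tool_rot: [0.074, 0.997, -0.0, 0.0]
force: [0.2, -0.1, 0.1]
finger_gap: 0.0
gripper_force: 0.0
```

Call:
servo_tool:
  commands: [0,-0.002,0,0,0,0,-1,0,-0.002,0,0,0,0,-1,0,0,0,0,0,0,-1]

```text
t: 5.48
tcp_pos: [0.4964, -0.2824, 0.1328]
tool_rot: [0.074, 0.997, -0.0, 0.0]
force: [-0.8, -0.2, 0.2]
finger_gap: -0.0
gripper_force: 0.0
```

Call:
servo_tool:
  commands: [0,-0.002,0,0,0,0,-1,0,-0.002,0,0,0,0,-1,0,0,0,0,0,0,-1]

```text
t: 5.73
tcp_pos: [0.4962, -0.2844, 0.1328]
tool_rot: [0.074, 0.997, -0.0, 0.0]
force: [-0.3, -0.7, -0.1]
finger_gap: -0.002
gripper_force: 0.0
```

Call:
servo_tool:
  commands: [0,-0.002,0,0,0,0,-1,0,-0.002,0,0,0,0,-1,0,0,0,0,0,0,-1]

```text
t: 5.98
tcp_pos: [0.4959, -0.2864, 0.1328]
tool_rot: [0.074, 0.997, -0.0, 0.0]
force: [-0.4, 0.8, 0.5]
finger_gap: -0.003
gripper_force: 0.0
```

Call:
servo_tool:
  commands: [0,-0.002,0,0,0,0,-1,0,-0.001,0,0,0,0,-1,0,0,0,0,0,0,-1]

```text
t: 6.23
tcp_pos: [0.4956, -0.2878, 0.1328]
tool_rot: [0.074, 0.997, -0.0, 0.0]
force: [0.7, -0.1, 0.3]
finger_gap: 0.002
gripper_force: 0.0
```

Call:
servo_tool:
  commands: [0,-0.002,0,0,0,0,-1,0,-0.001,0,0,0,0,-1,0,0,0,0,0,0,-1]

```text
t: 6.48
tcp_pos: [0.4954, -0.289, 0.1328]
tool_rot: [0.074, 0.997, 0.0, -0.0]
force: [-0.3, -0.2, -0.3]
finger_gap: -0.0
gripper_force: 0.3
```

Call:
servo_tool:
  commands: [0,-0.002,0,0,0,0,-1,0,-0.001,0,0,0,0,-1,0,0,0,0,0,0,-1]

```text
t: 6.73
tcp_pos: [0.4952, -0.2894, 0.1328]
tool_rot: [0.075, 0.997, 0.001, -0.0]
force: [1.5, 4.8, 1.0]
finger_gap: -0.0
gripper_force: 2.5
```

Call:
servo_tool:
  commands: [0,-0.002,0,0,0,0,-1,0,0,0,0,0,0,-1,0,0,0,0,0,0,-1]

```text
t: 6.98
tcp_pos: [0.4951, -0.2897, 0.1328]
tool_rot: [0.075, 0.997, 0.002, -0.0]
force: [1.4, 5.9, 1.5]
finger_gap: 0.004
gripper_force: 3.2
```

Call:
servo_tool:
  commands: [0,-0.002,0,0,0,0,-1,0,0,0,0,0,0,-1,0,0,0,0,0,0,-1]

```text
t: 7.23
tcp_pos: [0.4949, -0.2904, 0.1328]
tool_rot: [0.074, 0.997, 0.002, -0.0]
force: [2.3, 5.8, 2.3]
finger_gap: 0.002
gripper_force: 3.4
```

Call:
servo_tool:
  commands: [0,-0.002,0,0,0,0,-1,0,0,0,0,0,0,-1,0,0,0,0,0,0,-1]

```text
t: 7.48
tcp_pos: [0.4946, -0.2912, 0.1327]
tool_rot: [0.075, 0.997, 0.002, -0.001]
force: [2.0, 6.6, 2.4]
finger_gap: 0.001
gripper_force: 3.7
```

Call:
servo_tool:
  commands: [0,-0.002,0,0,0,0,-1,0,0,0,0,0,0,-1,0,0,0,0,0,0,-1]

```text
t: 7.73
tcp_pos: [0.4942, -0.2923, 0.1327]
tool_rot: [0.074, 0.997, 0.002, -0.001]
force: [2.1, 6.3, 3.1]
finger_gap: 0.001
gripper_force: 3.3
```

```bash
cat > j.py <<'E'
from h import *
import sys
st=manip.sense();print(st['t'],st['tcp_pos'],st['force'])
S=snap('scene',sys.argv[1]);A=cv2.imread('pics/scene0.png')[:,:,::-1].astype(int)
d=np.abs(S['img'].astype(int)-A).sum(2)[180:245,150:250];print((d>90).sum())
T=snap('top');B=cv2.imread('pics/top0.png')[:,:,::-1].astype(int)
d=np.abs(T['img'].astype(int)-B).sum(2)[180:230,274:330];print((d>90).sum())
E
python3 j.py s1.png
```

```text
7.7333 [ 0.49421586 -0.29229675  0.13271148] [2.10511758 6.3059907  3.13773701]
629
1784
```

Call:
servo_tool:
  commands: [0,-0.001,0,0,0,0,-1,0,0,0,0,0,0,-1,0,0,0,0,0,0,-1]

```text
t: 8.08
tcp_pos: [0.4941, -0.2927, 0.1327]
tool_rot: [0.074, 0.997, 0.002, -0.001]
force: [1.6, 5.6, 2.0]
finger_gap: 0.001
gripper_force: 3.6
```

```bash
sed -i "s#pics/scene0.png#pics/s1.png#" j.py; python3 j.py s2.png
```

```text
8.0833 [ 0.4941156  -0.29269192  0.13272407] [1.58094406 5.61419365 1.98089809]
571
1969
```

Run:
```python
from h import *
S=snap('scene','s3.png')
c=[cv2.imread('pics/'+f)[170:270,90:260] for f in('scene0.png','s1.png','s2.png','s3.png')]
c=np.vstack([np.hstack(c[:2]),np.hstack(c[2:])]);cv2.imwrite('pics/e.png',cv2.resize(c,(800,470)))
```

```text
(no output)
```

View pics/e.png

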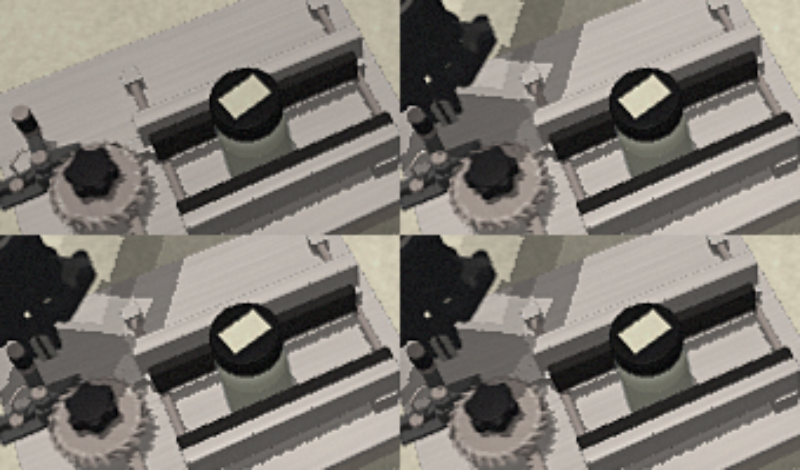

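The nose state isn't clear by eye, so I'll measure the rail's shift numerically while pushing on.

```bash
cat > k.py <<'E'
from h import *
import sys
st=manip.sense();print(st['t'],st['tcp_pos'],st['force'])
snap('scene','cur.png')
g=lambda f:cv2.cvtColor(cv2.imread('pics/'+f),cv2.COLOR_BGR2GRAY)
a=g('scene0.png')
for f in sys.argv[1:]+['cur.png']:
    b=g(f);o=[]
    for x,y,w,h in((212,192,36,18),(228,180,24,30),(245,170,12,14)): # rail right part
        r=cv2.matchTemplate(b[y-25:y+h+25,x-25:x+w+25],a[y:y+h,x:x+w],cv2.TM_CCOEFF_NORMED)
        _,v,_,l=cv2.minMaxLoc(r);o.append((l[0]-25,l[1]-25,round(v,2)))
    print(f,o)
E
python3 k.py s1.png s2.png s3.png
python3 - <<'E'
import sys;sys.path.insert(0,'.')
from h import *
S=manip.snapshot('scene')
def w(sx,sy,z):
    c,n=np.cos(-.1486),np.sin(-.1486);return [.5624+c*sx-n*sy,-.189+n*sx+c*sy,z]
print(proj(S,[w(.016,.1,.141),w(-.01,.1,.141)]))
E
```

```text
8.2333 [ 0.4941034  -0.29269755  0.13273891] [1.6464765  6.84725089 2.83644426]
s1.png [(0, 0, 0.95), (0, 0, 0.96), (0, 0, 0.93)]
s2.png [(-1, -1, 0.86), (-1, -3, 0.9), (0, 0, 0.93)]
s3.png [(-1, -2, 0.86), (-1, -2, 0.89), (0, 0, 0.93)]
cur.png [(-1, -2, 0.86), (-2, -3, 0.89), (0, 0, 0.92)]
[[224.27470134 200.91559906]
 [218.99391624 191.19151233]]
```

Call:
servo_tool:
  commands: [0,-0.001,0,0,0,0,-1,0,0,0,0,0,0,-1]

```text
t: 8.5
tcp_pos: [0.494, -0.293, 0.1327]
tool_rot: [0.075, 0.997, 0.002, -0.001]
force: [1.4, 6.5, 2.5]
finger_gap: 0.001
gripper_force: 3.8
```

```bash
python3 k.py
```

```text
8.5 [ 0.49402794 -0.29303189  0.13273118] [1.40559095 6.54759694 2.50103631]
cur.png [(-2, -3, 0.87), (-2, -4, 0.89), (0, 0, 0.93)]
```

The rail is backing off, so I'll hold here.

Call:
servo_tool:
  commands: [0,0,0,0,0,0,-1,0,0,0,0,0,0,-1,0,0,0,0,0,0,-1,0,0,0,0,0,0,-1,0,0,0,0,0,0,-1,0,0,0,0,0,0,-1,0,0,0,0,0,0,-1,0,0,0,0,0,0,-1,0,0,0,0,0,0,-1,0,0,0,0,0,0,-1,0,0,0,0,0,0,-1,0,0,0,0,0,0,-1]

```text
t: 9.55
tcp_pos: [0.494, -0.293, 0.1327]
tool_rot: [0.074, 0.997, 0.002, -0.001]
force: [0.8, 6.6, 2.3]
finger_gap: -0.003
gripper_force: 3.8
```

```bash
python3 k.py
```

```text
9.55 [ 0.49402008 -0.29298996  0.13272665] [0.83577244 6.6014945  2.25818097]
cur.png [(-4, -7, 0.86), (-4, -7, 0.89), (0, 0, 0.93)]
```

Call:
servo_tool:
  commands: [0,0,0,0,0,0,-1,0,0,0,0,0,0,-1,0,0,0,0,0,0,-1,0,0,0,0,0,0,-1,0,0,0,0,0,0,-1,0,0,0,0,0,0,-1,0,0,0,0,0,0,-1,0,0,0,0,0,0,-1,0,0,0,0,0,0,-1,0,0,0,0,0,0,-1,0,0,0,0,0,0,-1,0,0,0,0,0,0,-1]

```text
t: 10.6
tcp_pos: [0.494, -0.293, 0.1327]
tool_rot: [0.074, 0.997, 0.002, -0.001]
force: [1.2, 7.5, 2.8]
finger_gap: 0.003
gripper_force: 3.7
```

```bash
python3 k.py
```

```text
10.6 [ 0.49401643 -0.29299613  0.13272033] [1.15016181 7.54647551 2.83540734]
cur.png [(-4, -7, 0.86), (-4, -7, 0.89), (0, 0, 0.93)]
```

Call:
servo_tool:
  commands: [0,0,0,0,0,0,-1,0,0,0,0,0,0,-1,0,0,0,0,0,0,-1,0,0,0,0,0,0,-1,0,0,0,0,0,0,-1,0,0,0,0,0,0,-1,0,0,0,0,0,0,-1,0,0,0,0,0,0,-1,0,0,0,0,0,0,-1,0,0,0,0,0,0,-1,0,0,0,0,0,0,-1,0,0,0,0,0,0,-1]

```text
t: 11.65
tcp_pos: [0.494, -0.293, 0.1327]
tool_rot: [0.074, 0.997, 0.002, -0.001]
force: [1.6, 7.4, 1.9]
finger_gap: -0.002
gripper_force: 3.7
```

```bash
python3 k.py
python3 - <<'E'
import sys;sys.path.insert(0,'.')
from h import *
c=[cv2.imread('pics/'+f)[170:270,90:260] for f in('scene0.png','cur.png')]
cv2.imwrite('pics/f.png',cv2.resize(np.hstack(c),(800,235)))
E
```

```text
11.65 [ 0.49402495 -0.29300001  0.13272884] [1.63417088 7.3634168  1.90092767]
cur.png [(-4, -7, 0.86), (-4, -7, 0.89), (0, 0, 0.93)]
```

View pics/f.png

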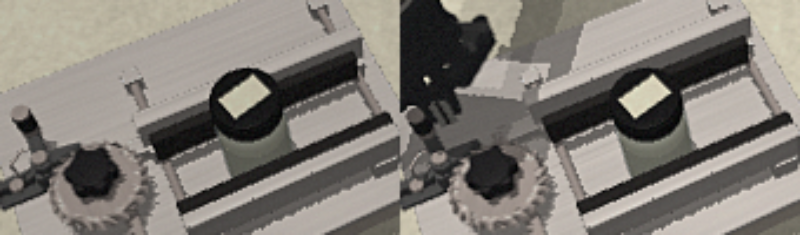

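Run:
```python
from h import *
S=snap('scene','n2.png')
c,n=np.cos(-.1486),np.sin(-.1486)
w=lambda sx,sy,z:[.5624+c*sx-n*sy,-.189+n*sx+c*sy,z]
from scipy.ndimage import map_coordinates
X=np.arange(-.045,.035,.0005)
for f in('scene0.png','n2.png'):
    g=cv2.imread('pics/'+f,0).astype(float);P=[]
    for sy in np.arange(.075,.12,.003):
        uv=proj(S,[w(x,sy,.141) for x in X]);P.append(map_coordinates(g,[uv[:,1],uv[:,0]],order=1))
    p=np.mean(P,0);print(f);print([(round(1000*x),int(v)) for x,v in list(zip(X,p))[::4]])
    d=np.diff(p);i=np.argmin(d);print('edge bright->dark mm',X[i]*1000,d[i])
```

```text
scene0.png
[(-45, 165), (-43, 165), (-41, 163), (-39, 164), (-37, 164), (-35, 162), (-33, 161), (-31, 162), (-29, 164), (-27, 164), (-25, 161), (-23, 159), (-21, 160), (-19, 160), (-17, 156), (-15, 165), (-13, 165), (-11, 168), (-9, 171), (-7, 172), (-5, 172), (-3, 155), (-1, 98), (1, 71), (3, 75), (5, 76), (7, 64), (9, 37), (11, 32), (13, 34), (15, 33), (17, 27), (19, 18), (21, 19), (23, 17), (25, 18), (27, 19), (29, 16), (31, 14), (33, 27)]
edge bright->dark mm -1.99999999999996 -16.1202946055149
n2.png
[(-45, 184), (-43, 182), (-41, 174), (-39, 183), (-37, 184), (-35, 186), (-33, 190), (-31, 191), (-29, 191), (-27, 171), (-25, 109), (-23, 79), (-21, 83), (-19, 83), (-17, 83), (-15, 85), (-13, 86), (-11, 70), (-9, 41), (-7, 36), (-5, 39), (-3, 37), (-1, 28), (1, 21), (3, 21), (5, 22), (7, 21), (9, 20), (11, 20), (13, 16), (15, 19), (17, 67), (19, 142), (21, 138), (23, 97), (25, 96), (27, 98), (29, 123), (31, 174), (33, 190)]
edge bright->dark mm -25.999999999999982 -17.389081881287012
```

Run:
```python
from h import *
c=[cv2.resize(cv2.imread('pics/'+f)[165:245,140:255],(790,550),interpolation=cv2.INTER_CUBIC)[:, :] for f in('scene0.png','n2.png')]
cv2.imwrite('pics/g.png',cv2.resize(np.vstack(c),(430,598)))
c=[cv2.imread('pics/'+f)[160:250,140:258] for f in('scene0.png','n2.png')]
cv2.imwrite('pics/g.png',cv2.resize(np.hstack(c),(800,305),interpolation=cv2.INTER_CUBIC))
```

```text
(no output)
```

View pics/g.png

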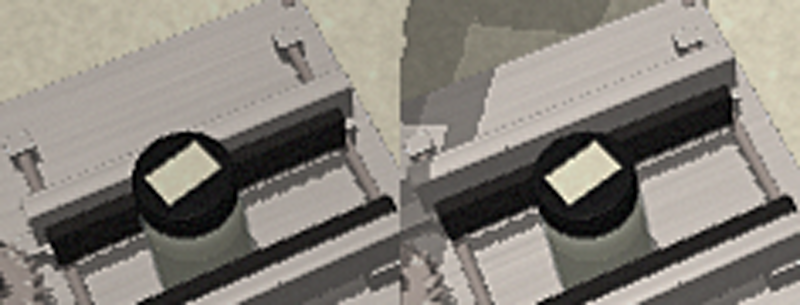

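Call:
servo_tool:
  commands: [0,-0.0012,0,0,0,0,-1,0,0,0,0,0,0,-1,0,0,0,0,0,0,-1,0,0,0,0,0,0,-1,0,0,0,0,0,0,-1]

```text
t: 12.17
tcp_pos: [0.4939, -0.2934, 0.1327]
tool_rot: [0.075, 0.997, 0.002, -0.001]
force: [2.1, 7.9, 3.3]
finger_gap: -0.005
gripper_force: 4.0
```

```bash
python3 k.py n2.png
python3 - <<'E'
from h import *
from scipy.optimize import minimize
# subpixel: ECC translation on patches, between scene0 and cur, and cur vs n2
g=lambda f:cv2.imread('pics/'+f,0)
a,n,b=g('scene0.png'),g('n2.png'),g('cur.png')
for A,B,i in((a,b,(-4,-8)),(n,b,(0,0))):
  for x,y,w,h in((212,190,36,26),(220,188,28,22),(150,215,22,24),(236,182,16,26)):
    M=np.array([[1,0,i[0]],[0,1,i[1]]],np.float32)
    M[0,2]+=x-20;M[1,2]+=y-20  # map template coords -> B
    try:
        cc,M=cv2.findTransformECC(A[y:y+h,x:x+w],B,np.array([[1,0,x+i[0]],[0,1,y+i[1]]],np.float32),cv2.MOTION_TRANSLATION,(3,200,1e-5),None,3)
        print((x,y),round(cc,3),M[0,2]-x,M[1,2]-y)
    except cv2.error as e: print('fail')
S=snap('scene')
c,q=np.cos(-.1486),np.sin(-.1486)
w=lambda sx,sy,z:[.5624+c*sx-q*sy,-.189+q*sx+c*sy,z]
for sy in(-.06,.1):print(proj(S,[w(-.004,sy,.125)])-proj(S,[w(.016,sy,.125)]), '20mm')
E
```

```text
12.1667 [ 0.49389766 -0.29339363  0.13271613] [2.13960699 7.9476575  3.34818649]
n2.png [(-4, -7, 0.86), (-4, -7, 0.89), (0, 0, 0.92)]
cur.png [(-4, -7, 0.86), (-4, -7, 0.89), (0, 0, 0.93)]
(212, 190) 0.946 -4.121811 -7.1643677
(220, 188) 0.947 -4.385132 -7.548279
(150, 215) 0.908 -3.1863708 -8.646942
(236, 182) 0.966 -4.42601 -7.981201
(212, 190) 0.999 0.014984131 0.0016326904
(220, 188) 0.999 -0.056381226 0.03239441
(150, 215) 0.998 -0.037841797 0.015014648
(236, 182) 0.999 0.033950806 0.005722046
[[-3.31091341 -8.20593441]] 20mm
[[-4.01909651 -7.43833846]] 20mm
```

Pushing further moved nothing and the rods are used up to the end brackets, so the rail is at its stop. Releasing the pawl and clearing.

Call:
servo_tool:
  commands: [0,0.004,0,0,0,0,-1,0,0.008,0,0,0,0,-1,0,0.02,0,0,0,0,-1,0,0.02,-0.02,0,0,0,-1,0,0,-0.06,0,0,0,-1,0,0,-0.06,0,0,0,1,0,0,-0.06,0,0,0,1,0,0,0,0,0,0,1]

```text
t: 12.93
tcp_pos: [0.5015, -0.2727, 0.2398]
tool_rot: [0.074, 0.997, -0.004, 0.005]
force: [1.0, 0.1, 1.2]
finger_gap: 0.42
gripper_force: 0.0
```

Run:
```python
from h import *
from scipy.optimize import least_squares
print(manip.sense()['tcp_pos'])
T=snap('top');S=snap('scene','cur2.png')
B=[]
for s,n in((T,'T'),(S,'S')):
    m=manip.silhouettes(s,'jar');print(n,[(np.round(d['box'],1).tolist(),round(d['conf'],2)) for d in m]);B.append(m)
th=np.linspace(0,2*np.pi,60)
def box(s,x,y,z0):
    P=np.vstack([np.c_[x+r*np.cos(th),y+r*np.sin(th),np.full(60,z0+h)] for r,h in((.029,0),(.029,.078),(.0275,.09),(.0275,.114))])
    u=proj(s,P);return np.r_[u.min(0),u.max(0)-u.min(0)]
for nm,x,y,z0 in(('jar',.612,-.162,.085),('b',.553,.258,.012),('c',.629,.24,.012)):
    for s,m,n in((T,B[0],'T'),(S,B[1],'S')):print(nm,n,box(s,x,y,z0).round(1))
t=lambda p:np.array(p)/(800/300)+[120,80]
s_=lambda p:np.array(p)/2.5+[70,90]
m=np.array([[1,1],[1,-1],[-1,-1],[-1,1]])*[.118,.0375]
def P(v):
    c,n=np.cos(v[2]),np.sin(v[2]);return np.c_[m@np.array([[c,n],[-n,c]])+v[:2],np.full(4,.062)]
ft=lambda v:(proj(T,P(v))-t([(112,225),(184,242),(130,467),(56,450)])).ravel()
fs=lambda v:(proj(S,P(v))-s_([(768,187),(688,228),(580,48),(645,28)])).ravel()
for f in(ft,fs,lambda v:np.r_[ft(v),fs(v)]):
    r=least_squares(f,[.55,.25,-.2],loss='soft_l1');v=r.x;print(v.round(4),r.fun.round(1),'free',(v[:2]-.078*np.array([np.cos(v[2]),np.sin(v[2])])).round(4))
a=cv2.resize(T['img'][150:270,120:220],(500,600),interpolation=cv2.INTER_CUBIC);
b=cv2.resize(S['img'][95:195,290:380],(540,600),interpolation=cv2.INTER_CUBIC)
for p in proj(T,P(v)):cv2.circle(a,tuple(int(k) for k in (p-[120,150]+.5)*5),3,(255,0,0),-1)
for p in proj(S,P(v)):cv2.circle(b,tuple(int(k) for k in (p-[290,95]+.5)*6),3,(255,0,0),-1)
cv2.imwrite('pics/r.png',cv2.resize(np.hstack([a,b]),(800,460))[:,:,::-1])
```

```text
[ 0.50149895 -0.27267183  0.2397982 ]
T [([152.0, 165.0, 32.8, 29.4], 0.88), ([296.7, 108.7, 22.5, 31.7], 0.83), ([339.0, 95.2, 30.7, 35.2], 0.8), ([225.2, 190.4, 20.5, 29.1], 0.7), ([311.9, 159.0, 30.4, 35.8], 0.66), ([142.2, 194.0, 34.3, 24.2], 0.66)]
S [([263.7, 152.4, 26.5, 50.5], 0.93), ([177.9, 198.2, 36.9, 45.4], 0.91), ([250.7, 277.3, 33.0, 46.2], 0.87), ([191.4, 338.7, 42.6, 45.3], 0.77), ([321.3, 111.7, 31.0, 44.1], 0.74), ([342.0, 133.6, 33.1, 41.4], 0.71)]
jar T [310.2 161.8  28.7  31.9]
jar S [179.8 197.3  37.   54.8]
b T [147.3 191.7  29.7  27.9]
b S [323.7 109.4  30.7  48.8]
c T [155.6 162.7  28.7  29.8]
c S [338.2 132.7  33.6  49.2]
[ 0.5456  0.2521 -0.2068] [ 0.4 -0.1 -0.1 -1.1 -0.4  0.3  0.1  0.5] free [0.4693 0.2681]
[ 0.5539  0.2531 -0.2218] [-1.5  3.6  1.9 -2.5 -0.   0.1 -0.  -0.1] free [0.4778 0.2702]
[ 0.5481  0.253  -0.2101] [ 0.2 -1.  -0.3 -1.9 -0.9 -0.6 -0.3 -0.5 -2.9  1.7  0.8 -4.2 -1.9 -0.9
 -2.1 -1.3] free [0.4718 0.2692]
```

View pics/r.png

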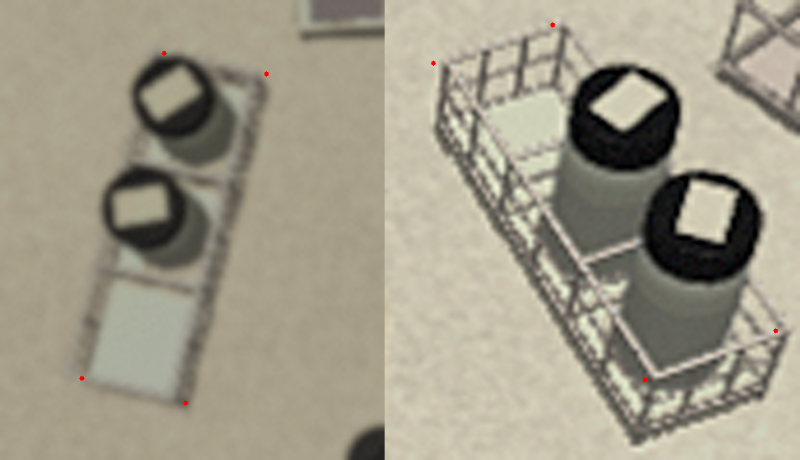

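The rack view shows free-end corners in the scene half at (443,65) and (567,28), far-end at (785,332) and (655,375). Refitting with those.

Run:
```python
from h import *
from scipy.optimize import least_squares
T=snap('top');S=snap('scene')
t=lambda p:(np.array(p)+.5)/[800/1040*5,460/120]-.5+[120,150]
s_=lambda p:(np.array(p)+.5-[500*800/1040,0])/[800/1040*6,4.6]-.5+[290,95]
m=np.array([[1,1],[1,-1],[-1,-1],[-1,1]])*[.116,.0355]
def P(v,lx=.116,ly=.0355):
    c,n=np.cos(v[2]),np.sin(v[2]);return np.c_[m@np.array([[c,n],[-n,c]])+v[:2],np.full(4,.062)]
ft=lambda v:(proj(T,P(v))[1:]-t([(268,75),(187,403),(78,378)])).ravel()
fs=lambda v:(proj(S,P(v))-s_([(785,332),(655,375),(443,65),(567,28)])).ravel()
for f in(ft,fs,lambda v:np.r_[ft(v),fs(v)]):
    r=least_squares(f,[.55,.25,-.2],loss='soft_l1');v=r.x;print(v.round(4),r.fun.round(1),'free',(v[:2]-.078*np.array([np.cos(v[2]),np.sin(v[2])])).round(4))
print('floor c',atz(T,t((147,333)),.012))
for nm,a,b in(('b',(143,205),(625,115)),('c',(172,95),(704,225))):print(nm,atz(T,t(a),.126),atz(S,s_(b),.120))
```

```text
[ 0.5466  0.251  -0.2214] [-0.3  1.  -0.7 -0.5  2.  -0.2] free [0.4705 0.2681]
[ 0.5523  0.2575 -0.2176] [-0.8 -0.2  0.5  0.3  1.5 -0.1 -0.8  0.1] free [0.4761 0.2743]
[ 0.5501  0.2556 -0.2114] [-2.3 -0.5 -2.  -1.9  0.7 -1.3 -1.8 -0.6 -0.5 -0.   0.2 -0.2 -2.2 -0.1] free [0.4738 0.272 ]
floor c [0.47679823 0.28012682 0.012     ]
b [0.55096486 0.26091437 0.126     ] [0.55193912 0.25795164 0.12      ]
c [0.62557889 0.24442783 0.126     ] [0.62852942 0.24098612 0.12      ]
```

Call:
servo_tool:
  commands: [-0.0372,0.0502,0,0,0,0,1,-0.0372,0.0502,0,0,0,0,1,-0.0372,0.0502,0,0,0,0,1,-0.0372,0.0502,0,0,0,0,1,-0.0372,0.0502,0,0,0,0,1,0,0,0,0,0,0,1,0,0,0,0,0,0,1]

```text
t: 13.82
tcp_pos: [0.6089, -0.1585, 0.2311]
tool_rot: [0.073, 0.997, 0.0, -0.001]
force: [-1.1, -0.2, -0.8]
finger_gap: 1.003
gripper_force: 0.0
```

Run:
```python
from h import *
st=manip.sense();print(st['tcp_pos'],st['finger_gap'],st['tool_rot'])
S=snap('scene');p=st['tcp_pos']
a=cv2.resize(S['img'][120:260,110:290],(771,600),interpolation=cv2.INTER_CUBIC)
cv2.imwrite('pics/u.png',a[:,:,::-1])
```

```text
[ 0.60889021 -0.15854327  0.23113804] 1.0033782432659257 [ 7.27794544e-02  9.97347110e-01  2.61851318e-04 -1.35055090e-03]
```

View pics/u.png

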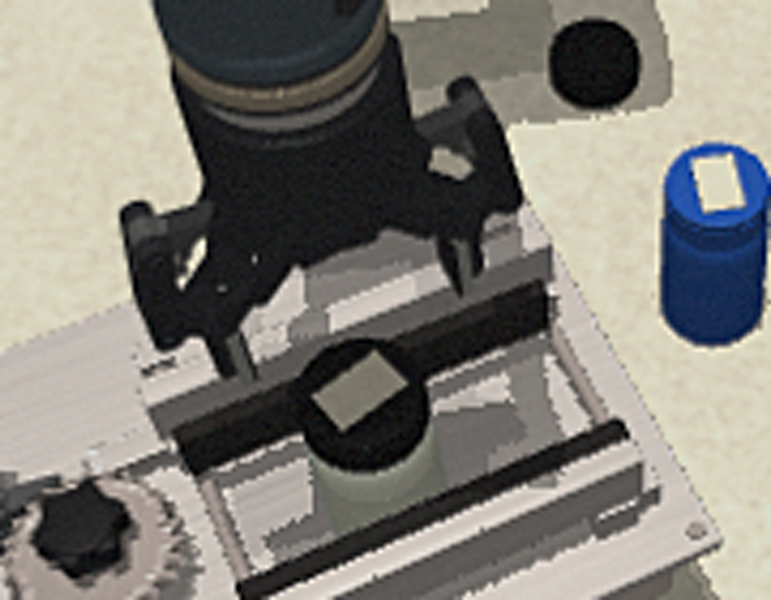

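Call:
servo_tool:
  commands: [-0.007,-0.007,0,0,0,0,1,0,0,0.0335,0,0,0,1,0,0,0.0335,0,0,0,1,0,0,0.0335,0,0,0,1,0,0,0.0335,0,0,0,1,0,0,0,0,0,0,1,0,0,0,0,0,0,1]
  force: 40

```text
t: 14.45
tcp_pos: [0.6105, -0.1652, 0.1649]
tool_rot: [0.075, 0.997, 0.0, -0.001]
force: [0.2, -0.7, -0.3]
finger_gap: 1.002
gripper_force: 0.0
```

Call:
servo_tool:
  commands: [0,0,0,0,0,0,-1,0,0,0,0,0,0,-1,0,0,0,0,0,0,-1,0,0,0,0,0,0,-1,0,0,0,0,0,0,-1,0,0,0,0,0,0,-1,0,0,0,0,0,0,-1,0,0,0,0,0,0,-1]
  force: 40

```text
t: 15.12
tcp_pos: [0.6125, -0.1646, 0.1675]
tool_rot: [0.074, 0.997, -0.001, 0.001]
force: [-1.0, 0.2, 6.4]
finger_gap: 0.633
gripper_force: 42.7
```

Call:
servo_tool:
  commands: [0,0,-0.01,0,0,0,-1,0,0,-0.02,0,0,0,-1,0,0,-0.04,0,0,0,-1,0,0,-0.05,0,0,0,-1,0,0,-0.04,0,0,0,-1,0,0,-0.02,0,0,0,-1,0,0,0,0,0,0,-1,0,0,0,0,0,0,-1]

```text
t: 15.78
tcp_pos: [0.6113, -0.1638, 0.2555]
tool_rot: [0.074, 0.997, 0.0, -0.0]
force: [-0.4, 0.4, -4.5]
finger_gap: 0.63
gripper_force: 43.3
```

Call:
servo_tool:
  commands: [0.0104,0.0214,0,0,0,0,-1,0.0207,0.0428,0,0,0,0,-1,0.0259,0.0535,0,0,0,0,-1,0.0259,0.0535,0,0,0,0,-1,0.0259,0.0535,0,0,0,0,-1,0.0259,0.0535,0,0,0,0,-1,0.0259,0.0535,0,0,0,0,-1,0.0259,0.0535,0,0,0,0,-1,0.0259,0.0535,0,0,0,0,-1,0.0259,0.0535,0,0,0,0,-1]

```text
t: 16.62
tcp_pos: [0.5277, 0.099, 0.2541]
tool_rot: [0.074, 0.997, 0.0, -0.002]
force: [-0.4, -0.2, -3.7]
finger_gap: 0.632
gripper_force: 43.3
```

Call:
servo_tool:
  commands: [0.0259,0.0535,0,0,0,0,-1,0.0259,0.0535,0,0,0,0,-1,0.0259,0.0535,0,0,0,0,-1,0.0259,0.0535,0,0,0,0,-1,0.0259,0.0535,0,0,0,0,-1,0.0207,0.0428,0,0,0,0,-1,0.0104,0.0214,0,0,0,0,-1,0,0,0,0,0,0,-1,0,0,0,0,0,0,-1,0,0,0,0,0,0,-1]

```text
t: 17.45
tcp_pos: [0.4753, 0.272, 0.2551]
tool_rot: [0.074, 0.997, -0.001, -0.001]
force: [0.4, -0.2, -3.5]
finger_gap: 0.633
gripper_force: 43.4
```

Call:
servo_tool:
  commands: [0,0,0.03,0,0,0,-1,0,0,0.05,0,0,0,-1,0,0,0.05,0,0,0,-1,0,0,0.05,0,0,0,-1,0,0,0.025,0,0,0,-1,0,0,0,0,0,0,-1,0,0,0,0,0,0,-1]

```text
t: 18.03
tcp_pos: [0.4758, 0.2716, 0.1528]
tool_rot: [0.075, 0.997, -0.0, -0.001]
force: [1.0, -0.2, -3.6]
finger_gap: 0.633
gripper_force: 43.4
```

Run:
```python
from h import *
st=manip.sense();print(st['tcp_pos'],st['force'])
T=snap('top','T9.png');S=snap('scene','S9.png');x,y,z=st['tcp_pos'];z0=z-.0825
a=cv2.resize(T['img'][165:265,110:200],(450,500),interpolation=cv2.INTER_CUBIC)
b=cv2.resize(S['img'][80:180,275:365],(540,600),interpolation=cv2.INTER_CUBIC);b=cv2.resize(b,(450,500))
th=np.linspace(0,2*np.pi,40)
# predicted bottom circle (red), rack rect candidate (green)
C=np.c_[x+.029*np.cos(th),y+.029*np.sin(th),np.full(40,z0)]
v=(.5501,.2556,-.2114);c,n=np.cos(v[2]),np.sin(v[2])
m=np.array([[-.042,.0355],[-.042,-.0355],[-.114,-.0355],[-.114,.0355]])
Q=np.c_[m@np.array([[c,n],[-n,c]])+v[:2],np.full(4,.062)]
for im,s,o in((a,T,(110,165)),(b,S,(275,80))):
    for pts,col in((C,(255,0,0)),(Q,(0,255,0))):
        for p in proj(s,pts):cv2.circle(im,tuple(int(k) for k in (p-o+.5)*5),2,col,-1)
cv2.imwrite('pics/v.png',cv2.resize(np.hstack([a,b]),(800,444))[:,:,::-1])
```

```text
[0.47581116 0.27159709 0.15276092] [ 1.01208381 -0.21419064 -3.5967807 ]
```

View pics/v.png

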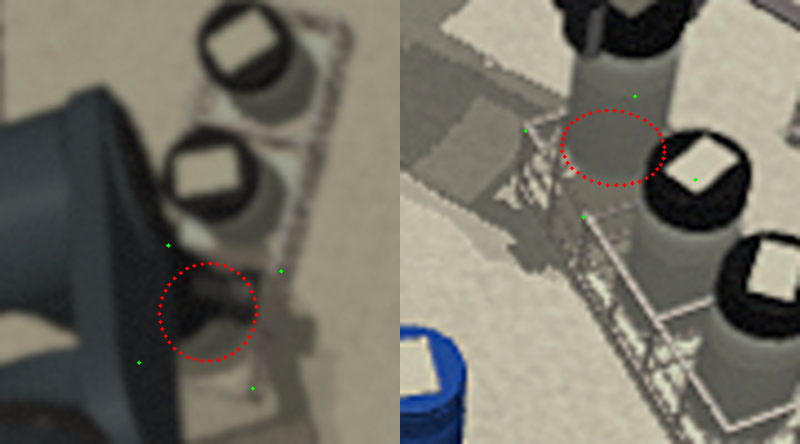

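The held jar sits over the free place, about 3 mm off towards +y in the scene view. Red predicted circle is at (613,147), jar bottom about (618,147), place centre (610,156). I'll nudge it and lower by feel.

Call:
servo_tool:
  commands: [0.0018,-0.0048,0,0,0,0,-1,0,0,0,0,0,0,-1,0,0,0.01,0,0,0,-1,0,0,0.01,0,0,0,-1,0,0,0.01,0,0,0,-1,0,0,0.01,0,0,0,-1,0,0,0,0,0,0,-1]

```text
t: 18.72
tcp_pos: [0.4743, 0.2712, 0.1322]
tool_rot: [0.075, 0.997, 0.0, -0.0]
force: [0.6, 2.5, -6.0]
finger_gap: 0.628
gripper_force: 43.5
```

Call:
servo_tool:
  commands: [0,0,0.012,0,0,0,-1,0,0,0.012,0,0,0,-1,0,0,0.012,0,0,0,-1,0,0,0.008,0,0,0,-1,0,0,0,0,0,0,-1]

```text
t: 19.13
tcp_pos: [0.4744, 0.2712, 0.1102]
tool_rot: [0.075, 0.997, 0.001, 0.0]
force: [1.3, 4.2, -6.9]
finger_gap: 0.631
gripper_force: 43.6
```

The rack pushes back towards +y, so the jar is rubbing the -y wire. Easing it to +y.

Call:
servo_tool:
  commands: [0,0.005,0,0,0,0,-1,0,0.005,0,0,0,0,-1,0,0,0,0,0,0,-1,0,0,0,0,0,0,-1]

```text
t: 19.47
tcp_pos: [0.4744, 0.2752, 0.1112]
tool_rot: [0.074, 0.997, -0.001, -0.001]
force: [-0.2, 0.1, -3.6]
finger_gap: 0.628
gripper_force: 43.9
```

Run:
```python
from h import *
st=manip.sense();print(st['tcp_pos'],st['force'],st['ft_torque'],st['tool_rot'])
S=snap('scene','S10.png');T=snap('top','T10.png')
for s in(S,T):print([(np.round(d['box'],1).tolist(),round(d['conf'],2)) for d in manip.look_for(s,'jar')])
```

```text
[0.47441087 0.27515276 0.11116421] [-0.17860994  0.11160635 -3.62900857] [-0.02583861  0.00405415 -0.00690736] [ 7.40161697e-02  9.97256649e-01 -6.32249488e-04 -6.19202089e-04]
[([194.8, 336.5, 39.9, 47.5], 0.94), ([321.7, 112.3, 31.7, 42.9], 0.93), ([249.3, 276.5, 31.0, 47.4], 0.9), ([298.4, 106.2, 76.0, 82.1], 0.73), ([344.4, 132.0, 30.0, 45.1], 0.66), ([309.4, 84.4, 29.7, 49.5], 0.57), ([262.5, 153.1, 27.8, 48.7], 0.56)]
[([152.2, 165.8, 32.5, 29.3], 0.95), ([145.9, 194.0, 31.8, 26.6], 0.93), ([293.1, 109.6, 25.8, 33.4], 0.92), ([224.0, 190.4, 20.5, 28.3], 0.77), ([337.4, 99.7, 32.9, 29.9], 0.74), ([154.3, 239.0, 10.6, 7.7], 0.51), ([266.0, 148.3, 135.3, 110.8], 0.24)]
```

Call:
servo_tool:
  commands: [0,0.005,0,0,0,0,-1,0,0,0.008,0,0,0,-1,0,0,0.008,0,0,0,-1,0,0,0.004,0,0,0,-1,0,0,0,0,0,0,-1]

```text
t: 20.08
tcp_pos: [0.4747, 0.2778, 0.1005]
tool_rot: [0.074, 0.997, -0.0, -0.001]
force: [-0.0, -0.3, -4.0]
finger_gap: 0.63
gripper_force: 43.9
```

Call:
servo_tool:
  commands: [0,0,0.002,0,0,0,-1,0,0,0.002,0,0,0,-1,0,0,0.002,0,0,0,-1,0,0,0,0,0,0,-1]

```text
t: 20.42
tcp_pos: [0.4753, 0.278, 0.0982]
tool_rot: [0.074, 0.997, -0.0, -0.0]
force: [1.3, -0.6, -3.7]
finger_gap: 0.63
gripper_force: 43.9
```

Call:
servo_tool:
  commands: [0,0,0.002,0,0,0,-1,0,0,0.002,0,0,0,-1,0,0,0,0,0,0,-1]

```text
t: 20.67
tcp_pos: [0.4752, 0.278, 0.0962]
tool_rot: [0.074, 0.997, -0.0, -0.0]
force: [0.0, -0.1, -4.0]
finger_gap: 0.632
gripper_force: 43.9
```

Call:
servo_tool:
  commands: [0,0,0.002,0,0,0,-1,0,0,0.001,0,0,0,-1,0,0,0,0,0,0,-1]

```text
t: 20.92
tcp_pos: [0.4753, 0.278, 0.0947]
tool_rot: [0.074, 0.997, -0.0, -0.0]
force: [-0.3, -0.8, -3.6]
finger_gap: 0.632
gripper_force: 43.9
```

Call:
servo_tool:
  commands: [0,0,0.001,0,0,0,-1,0,0,0.001,0,0,0,-1,0,0,0,0,0,0,-1]

```text
t: 21.17
tcp_pos: [0.4756, 0.2781, 0.0945]
tool_rot: [0.074, 0.997, 0.0, 0.0]
force: [-1.4, 0.0, 4.0]
finger_gap: 0.63
gripper_force: 44.7
```

Call:
servo_tool:
  commands: [0,0,0.001,0,0,0,-1,0,0,0.001,0,0,0,-1,0,0,0,0,0,0,-1]

```text
t: 21.42
tcp_pos: [0.4758, 0.2782, 0.0945]
tool_rot: [0.074, 0.997, 0.0, 0.001]
force: [-1.0, -0.4, 10.3]
finger_gap: 0.629
gripper_force: 45.3
```

Call:
servo_tool:
  commands: [0,0,-0.002,0,0,0,-1,0,0,0,0,0,0,-1,0,0,0,0,0,0,1,0,0,0,0,0,0,1,0,0,0,0,0,0,1,0,0,0,0,0,0,1,0,0,0,0,0,0,1,0,0,0,0,0,0,1]

```text
t: 22.08
tcp_pos: [0.4754, 0.278, 0.0936]
tool_rot: [0.074, 0.997, -0.0, -0.0]
force: [0.2, -0.1, 0.1]
finger_gap: 1.002
gripper_force: 0.0
```

Call:
servo_tool:
  commands: [0,0,-0.01,0,0,0,1,0,0,-0.03,0,0,0,1,0,0,-0.06,0,0,0,1,0,0,-0.06,0,0,0,1,0,0,-0.06,0,0,0,1,0.03,0,-0.03,0,0,0,1,0,0,0,0,0,0,1,0,0,0,0,0,0,1]

```text
t: 22.75
tcp_pos: [0.4605, 0.2805, 0.22]
tool_rot: [0.074, 0.997, 0.0, 0.001]
force: [0.5, 0.0, -0.1]
finger_gap: 1.0
gripper_force: 0.0
```

```bash
python3 - <<'E'
from h import *
st=manip.sense();print(st['t'],st['tcp_pos'],st['force'])
S=snap('scene','S11.png');T=snap('top','T11.png')
th=np.linspace(0,2*np.pi,60)
def box(s,x,y,z0):
    P=np.vstack([np.c_[x+r*np.cos(th),y+r*np.sin(th),np.full(60,z0+h)] for r,h in((.029,0),(.029,.078),(.0275,.09),(.0275,.114))])
    u=proj(s,P);return np.r_[u.min(0),u.max(0)-u.min(0)].round(1)
for s in(S,T):print(box(s,.4755,.278,.012),[(np.round(d['box'],1).tolist(),round(d['conf'],2)) for d in manip.look_for(s,'jar')])
E
python3 k.py
```

```text
22.75 [0.4604506  0.280475   0.21997958] [ 0.53328764  0.03286504 -0.05612506]
[310.6  87.2  28.2  48.3] [([192.2, 338.5, 40.6, 45.5], 0.94), ([249.5, 276.9, 31.7, 48.7], 0.86), ([312.7, 87.5, 26.4, 47.8], 0.75), ([324.5, 112.2, 30.0, 41.4], 0.65), ([261.1, 149.3, 28.6, 51.8], 0.63), ([326.0, 205.6, 34.1, 30.5], 0.48)]
[138.3 221.9  30.7  25.6] [([143.5, 193.9, 32.8, 25.6], 0.8), ([340.7, 96.5, 27.5, 32.9], 0.8), ([222.3, 189.1, 23.9, 30.5], 0.8), ([150.3, 162.0, 33.0, 31.8], 0.77), ([143.6, 223.7, 23.5, 23.8], 0.73), ([292.5, 107.8, 25.4, 32.6], 0.69)]
22.95 [0.4602159  0.27993228 0.21755053] [ 0.21379573  0.61112873 -1.02500811]
cur.png [(-4, -7, 0.86), (-4, -7, 0.89), (0, 0, 0.91)]
```

```bash
python3 -c "
from station import manip
print(manip.sign_off())"
```

```text
the job is handed in; nothing more can be done
None
```

The pawl was held off until the rail stopped moving, at 9 N or less on the post each time I read it, and the jar now stands upright in the rack's free place. I handed the job in at about 23 s; the rail had moved 20.5 to 22 mm in the pictures, so I took it to be at its stop from its lack of further movement, not from a direct reading.

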